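# Put the sleeved sanding drums back in their caddy

## Task

Put the four sanding drums that have a brown sleeve on back in the blue caddy: stand each one upright in the round pocket made for its size, the largest in the largest pocket and so on down to the smallest, flat on the pocket floor. The two bare black drums are waiting for new sleeves: leave them where they stand on the bench.

Things in the scene. Friction and masses are not known exactly. Their poses are not given: they have to be found in the camera images.
- drum60: Sanding drum with its sleeve on, the largest of four: solid cylinder 60 mm in diameter, rust-brown sleeve over its side and top, steel washer in the middle of the top; 55 mm tall, standing on the bench; origin at the centre of its underside, z up along its axis. At least 25 mm is free all round it; what stands between the drums is no taller than they.
- drum48: Sanding drum with its sleeve on, the second largest of four: solid cylinder 48 mm in diameter, rust-brown sleeve over its side and top, steel washer in the middle of the top; 55 mm tall, standing on the bench; origin at the centre of its underside, z up along its axis. At least 25 mm is free all round it; what stands between the drums is no taller than they.
- drum36: Sanding drum with its sleeve on, the second smallest of four: solid cylinder 36 mm in diameter, rust-brown sleeve over its side and top, steel washer in the middle of the top; 55 mm tall, standing on the bench; origin at the centre of its underside, z up along its axis. At least 25 mm is free all round it; what stands between the drums is no taller than they.
- drum24: Sanding drum with its sleeve on, the smallest of four: solid cylinder 24 mm in diameter, rust-brown sleeve over its side and top, steel washer in the middle of the top; 55 mm tall, standing on the bench; origin at the centre of its underside, z up along its axis. At least 25 mm is free all round it; what stands between the drums is no taller than they.
- bare48: Bare sanding drum without a sleeve, a look-alike that stays on the bench: all-black rubber cylinder 48 mm in diameter with a steel washer on its end; 55 mm tall, standing on the bench; origin at the centre of its underside, z up along its axis. At least 25 mm is free all round it; what stands between the drums is no taller than they.
- bare36: Bare sanding drum without a sleeve, a look-alike that stays on the bench: all-black rubber cylinder 36 mm in diameter with a steel washer on its end; 55 mm tall, standing on the bench; origin at the centre of its underside, z up along its axis. At least 25 mm is free all round it; what stands between the drums is no taller than they.
- pocket60: Fixed walnut block 92 x 92 x 25 mm with the largest of the four pockets, round, 78 mm wide, 15 mm deep, yellow floor: for the 60 mm drum. Origin at the centre of its underside, 5 mm above the bench; pocket centred on it, floor at 10 mm; x, y along the edges. The blue caddy holds the four blocks 2 x 2 in any order, edges parallel, 94 mm apart, nothing higher; pockets empty at the start.
- pocket48: Fixed walnut block 92 x 92 x 25 mm with the second largest of the four pockets, round, 66 mm wide, 15 mm deep, yellow floor: for the 48 mm drum. Origin at the centre of its underside, 5 mm above the bench; pocket centred on it, floor at 10 mm; x, y along the edges. The blue caddy holds the four blocks 2 x 2 in any order, edges parallel, 94 mm apart, nothing higher; pockets empty at the start.
- pocket36: Fixed walnut block 92 x 92 x 25 mm with the second smallest of the four pockets, round, 54 mm wide, 15 mm deep, yellow floor: for the 36 mm drum. Origin at the centre of its underside, 5 mm above the bench; pocket centred on it, floor at 10 mm; x, y along the edges. The blue caddy holds the four blocks 2 x 2 in any order, edges parallel, 94 mm apart, nothing higher; pockets empty at the start.
- pocket24: Fixed walnut block 92 x 92 x 25 mm with the smallest of the four pockets, round, 42 mm wide, 15 mm deep, yellow floor: for the 24 mm drum. Origin at the centre of its underside, 5 mm above the bench; pocket centred on it, floor at 10 mm; x, y along the edges. The blue caddy holds the four blocks 2 x 2 in any order, edges parallel, 94 mm apart, nothing higher; pockets empty at the start.
Mind the look-alikes: they are no part of the job. What is shaped like the drum60 but turquoise is not meant.

How it is judged:
By the outcome, as a careful person would: the job done as asked, in the order asked, and still so for the second after the job is handed in, with the robot touching nothing.
It also fails if it takes over 102 s, if anything falls off the work surface, if the arm or the gripper's body presses on something with over 40 N, if the wrist force passes 120 N, or if a joint passes its speed limit or range.

## Robot

A 6-joint arm with a two-finger parallel gripper is mounted at the origin on the work surface. World frame = base frame: x ahead of the robot, y to its left, z up, the work surface at z = 0. Lengths are in mm, angles in rad, forces in N, time in s.
With the tool pointing down it reaches from about 350 to 850 mm from the base axis. Payload 8.1 kg.
Tool frame: the origin (TCP) lies at the very end of the fingers, on their centre line; the grasp point (between the pads) lies 19 mm behind it (bot.grasp_offset is the distance from the TCP to the grasp point, in mm); z points along the fingers, y is the direction in which the jaws open and shut (so a half turn about z gives the same grasp; the last joint's range is limited). The gripper opens to 93 mm and grips with 3 to 60 N. Pads are 15 mm wide; open, the fingers measure 128 mm over their backs; the gripper's body (75 mm by 188 mm) begins 65 mm behind the grasp point.
Start: joints at [-1.371, 0.13, 1.488, -0, 1.523, -0.085], TCP at [168.599, -575.829, 218.635] pointing down, gripper open.
Joint ranges: [-2.96, 2.96], [-0.89, 2.26], [0.02, 2.5], [-1.34, 4.48], [0, 2.73], [-2.66, 2.66]. Speed limits (rad/s): [2.39, 2.39, 2.79, 3.14, 3.14, 3.14].

## Interface

Orientations are given as a unit quaternion [x, y, z, w].
In Python, from cell import telemetry, imaging, close_job, bot gives the robot as it stands.
- The arm moves only by the shell command python3 -m pendant 'ROWS' [FORCE]. ROWS is JSON, a list of rows, each an object of numbers: "grip": the finger opening in mm, from 0 to 93; "x", "y", "z": the shift along the tool's x, y, z in mm; "yaw": the turn about the tool's z in rad. A call has 1 to 8 rows; each row shifts and turns the commanded pose from where the row before left it, along the tool's axes as they then stand; what a row does not reach is not made up. A row lasts 1/8 s, in which the tool goes at most 62.5 mm and 10.7 degrees, less where a joint would pass 70% of its speed; a pose out of reach is approached as far as the arm can. A call with a gripper value outside its range is refused whole. The fingers move at their own pace and stop on an object; FORCE is the grip in N (left out, the last holds). Time passes only in rows, so rows that do not move let the fingers close. It gives the time, the measured TCP pose, the force and the opening at its end, in the units of the state.
- telemetry.observe(): the state, without advancing time (a new reading comes with each control period).
- imaging.grab_frame(name): name is "side" or "top" or "wrist"; returns the picture (480x640x3 uint8, blue, green, red); there is no depth.
- imaging.get_calibration(name): a dict with "camera_matrix" (3x3 intrinsics, pixels), "k1" (the pictures are not rectified: a ray, as slopes to the right and down, at radius r is drawn at 1 + k1 r^2 times it, then the intrinsics apply), "cam_to_world" (4x4, takes a point from camera to world coordinates). Camera axes: x right, y down, z forward; pixel columns grow to the right and rows downward; lengths in mm; the calibration is good to about 2 mm. A picture is of the moment at which its call begins: read the wrist's pose just before it. get_calibration takes no time and is no camera call; for the wrist camera it gives the pose at the moment of the call.
- close_job(): hands the job in, once; it reports no verdict.
The state is a dict: "t": time; "joints": joint angles; "joint_vel": joint speeds; "joint_torque": joint torques, N m; "eef_pos": TCP position; "tool_rot": TCP orientation; "wrist_force": force on the tool from outside, world axes, zero at the start; "ft_torque": the same for the moment, N m; "width": finger opening in mm.
Only numpy, scipy, OpenCV 4.12 (cv2) and the standard library are available. Lean on these libraries where they do the work, as an engineer would, in place of code of your own. Each camera call takes 0.05 s, during which the arm holds its last target.

## Working session

There is one attempt and no reset: what is moved stays moved. The work goes in short steps, Python scripts to look and compute and a shell command to move; the robot and the scene stay as the last step left them, time stands still between calls to the robot, and variables do not carry over. Pictures are saved under pics/ and viewed, and the job is handed in when it is done.

```bash
ls; mkdir -p pics
python3 - <<'E'
from cell import telemetry, imaging, bot
import cv2
s=telemetry.observe();print(s['t'],s['eef_pos'],s['tool_rot'],s['width'])
for n in ['top','side','wrist']:
    c=imaging.get_calibration(n);print(n,c)
    cv2.imwrite(f'pics/{n}0.png',imaging.grab_frame(n))
E
```

```text
pics
0.0 [ 168.46635427 -575.27907117  217.59760563] [ 9.89879896e-01  1.41904790e-01 -6.31668879e-05 -9.04943457e-04] 92.83652869386356
top {'camera_matrix': array([[545.18971115,   0.        , 310.85459589],
       [  0.        , 545.18971115, 236.5076779 ],
       [  0.        ,   0.        ,   1.        ]]), 'k1': -0.07366073239147783, 'cam_to_world': array([[-5.97520597e-02, -9.77617180e-01,  2.01728382e-01,
         3.71411787e+02],
       [-9.98194647e-01,  5.97518783e-02, -6.09593618e-03,
        -4.11908942e+01],
       [-6.09415779e-03, -2.01728436e-01, -9.79422534e-01,
         9.97056598e+02],
       [ 0.00000000e+00,  0.00000000e+00,  0.00000000e+00,
         1.00000000e+00]])}
side {'camera_matrix': array([[605.78543905,   0.        , 312.86684961],
       [  0.        , 605.78543905, 246.98177138],
       [  0.        ,   0.        ,   1.        ]]), 'k1': -0.09080186838864436, 'cam_to_world': array([[ 9.46080685e-01, -2.09705741e-01,  2.46890341e-01,
         3.05432451e+02],
       [-3.23916152e-01, -6.19757975e-01,  7.14827517e-01,
        -8.08431568e+02],
       [ 3.10882404e-03, -7.56256276e-01, -6.54268126e-01,
         7.54369593e+02],
       [ 0.00000000e+00,  0.00000000e+00,  0.00000000e+00,
         1.00000000e+00]])}
wrist {'camera_matrix': array([[382.09467797,   0.        , 318.07626647],
       [  0.        , 382.09467797, 242.20723381],
       [  0.        ,   0.        ,   1.        ]]), 'k1': -0.05134704250147296, 'cam_to_world': array([[ 2.80266998e-01, -9.25345144e-01, -2.55317009e-01,
         2.39161558e+02],
       [-9.59921577e-01, -2.70445220e-01, -7.35523582e-02,
        -5.54730993e+02],
       [-9.87947166e-04,  2.65698604e-01, -9.64055639e-01,
         3.82993173e+02],
       [ 0.00000000e+00,  0.00000000e+00,  0.00000000e+00,
         1.00000000e+00]])}
```

View pics/top0.png

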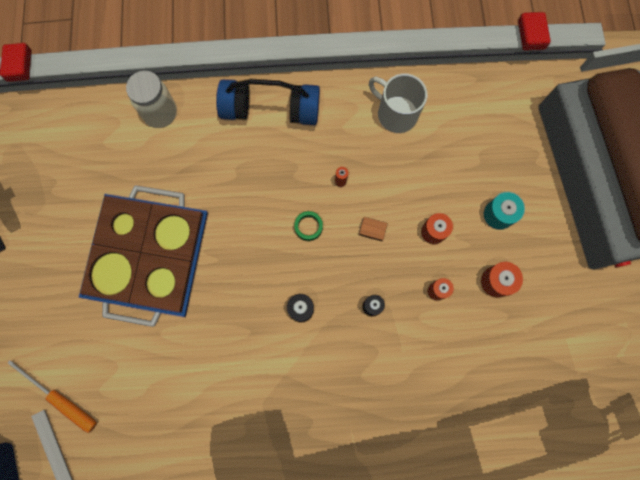

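View pics/side0.png

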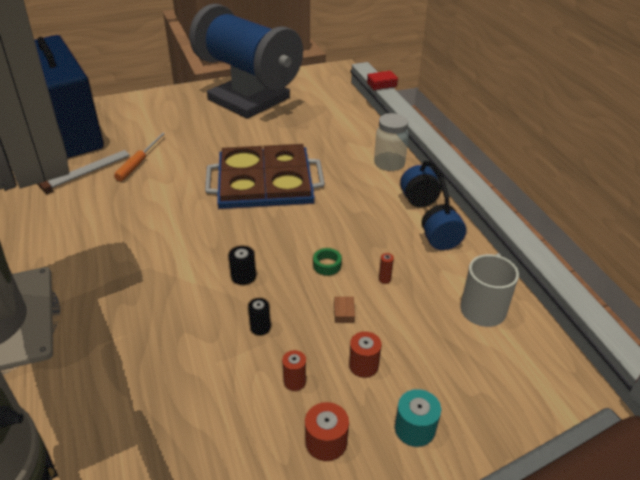

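View pics/wrist0.png

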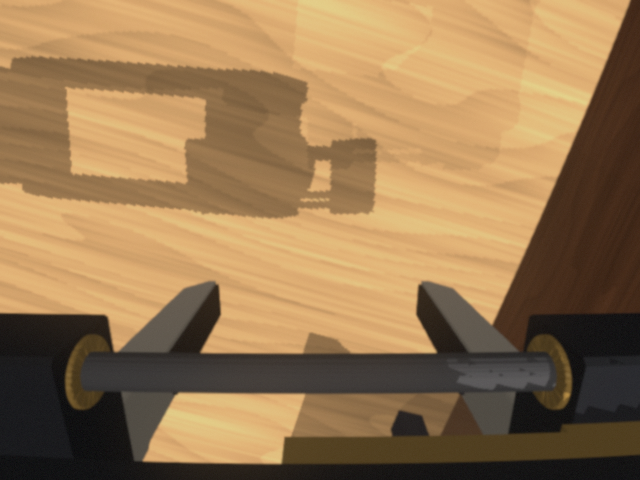

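The top picture shows the following (top pixels).

| Thing | Pixel | Decision |
|---|---|---|
| Brown drum, drum60 | (503,279) | wanted |
| Brown drum, drum48 | (437,228) | wanted |
| Brown drum, drum36 | (441,289) | wanted |
| Brown drum, drum24 | (342,176) | wanted |
| Turquoise look-alike | (505,210) | leave |
| bare48 | (300,307) | leave |
| bare36 | (374,305) | leave |
| Brown wooden block | (373,229) | leave |
| Green ring | (308,225) | leave |

The pockets are at (111,274), (172,233), (161,283) and (123,225).

```bash
cat > h.py <<'E'
import numpy as np,cv2
from cell import imaging
def rays(c,px):
    K=c['camera_matrix'];px=np.atleast_2d(px).astype(float).reshape(-1,1,2)
    u=cv2.undistortPoints(px,K,np.array([c['k1'],0,0,0.]),None).reshape(-1,2)
    M=c['cam_to_world'];d=np.c_[u,np.ones(len(u))]@M[:3,:3].T
    return M[:3,3],d
def onplane(c,px,z):
    o,d=rays(c,px);return (o+d*((z-o[2])/d[:,2])[:,None])[:,:2]
def blobs(m,amin):
    n,l,s,ce=cv2.connectedComponentsWithStats(m.astype(np.uint8));
    return [(s[i,4],ce[i],l==i) for i in range(1,n) if s[i,4]>=amin]
def masks(im):
    h=cv2.cvtColor(im,cv2.COLOR_BGR2HSV);H,S,V=[h[...,i].astype(int) for i in range(3)]
    return dict(yellow=(H>24)&(H<35)&(S>130)&(V>110), red=((H<8)|(H>175))&(S>170)&(V>60),
      turq=(H>82)&(H<95)&(S>130), washer=(S<45)&(V>130))
E
python3 - <<'E'
from h import *
ims={n:cv2.imread(f'pics/{n}0.png') for n in('top','side')}
for n in ims:
    c=imaging.get_calibration(n);im=ims[n];m=masks(im)
    for k,z,a in(('yellow',22.5,60),('washer',55,15)):
        for A,p,_ in blobs(m[k],a):
            if k=='washer' and A>200: continue
            print(n,k,A,p.round(1),onplane(c,p,z).round(1))
    for A,p,l in blobs(m['red'],60):
        print(n,'red',A,p.round(1),onplane(c,p,27).round(1))
t=cv2.resize(ims['top'][140:340,260:550],None,fx=2.7,fy=2.7,interpolation=cv2.INTER_CUBIC);cv2.imwrite('pics/crop.png',t)
E
```

```text
top yellow 316 [123.2 223.6] [[617.8 298.7]]
top yellow 900 [172.2 232.4] [[595.5 207. ]]
top yellow 1273 [111.2 273.5] [[525.7 320.2]]
top yellow 633 [160.7 282.4] [[504.2 228.8]]
top washer 146 [508.4 207. ] [[ 597.8 -404.9]]
top washer 75 [439.5 225.5] [[ 571.5 -276.4]]
top washer 140 [506.1 277.7] [[ 471.1 -383.8]]
top washer 40 [443.5 287.5] [[ 461.1 -271.6]]
top washer 116 [299.8 306.7] [[443.4 -20.7]]
top washer 60 [374.6 304.1] [[ 440.1 -149.7]]
top washer 87 [ 27.1 376.7] [[349.1 455.9]]
top red 968 [534.  30.] [[ 968.5 -522. ]]
top red 993 [14.9 61.3] [[968.6 527.9]]
top red 309 [435.7 228.8] [[ 571.6 -275.7]]
top red 501 [501.8 279.6] [[ 471.2 -385.8]]
side yellow 256 [242.9 159.8] [[530.2 321.3]]
side yellow 185 [288.  181.8] [[599.9 207. ]]
side yellow 96 [243.2 184.1] [[508.3 229.4]]
side washer 179 [364.1  68.4] [[941.  612.1]]
side washer 90 [318.5 172.4] [[656.5 174.3]]
side washer 85 [208.7 178.7] [[437.3 224.8]]
side washer 34 [240.9 253.1] [[445.  -19.4]]
side washer 71 [365.6 342.7] [[ 573.2 -276.7]]
side washer 25 [294.  359.7] [[ 462.1 -272.8]]
side washer 193 [326.4 420. ] [[ 472.2 -384. ]]
side red 399 [382.4  79.3] [[987.1 588.3]]
side red 201 [385.6 269.1] [[ 682.2 -111.2]]
side red 852 [364.3 355.1] [[ 572.6 -277.5]]
side red 543 [293.9 371.3] [[ 461.6 -272.2]]
side red 1547 [326.3 432.4] [[ 472.  -385.4]]
```

View pics/crop.png

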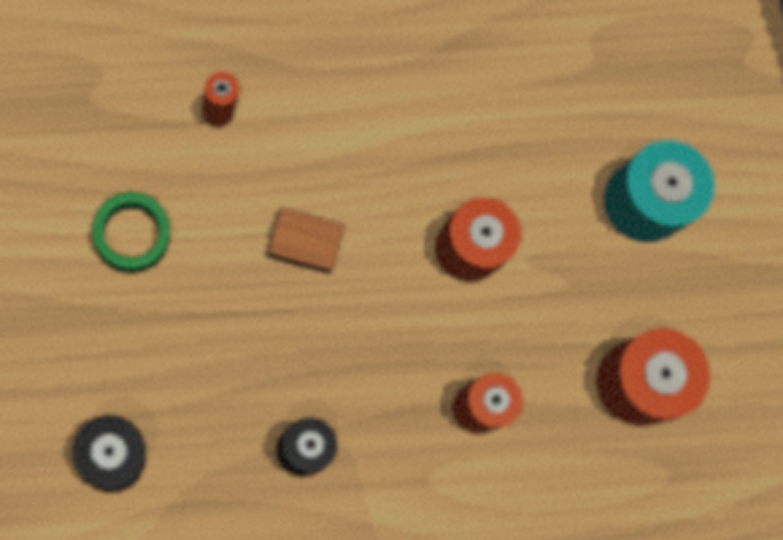

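The crop confirms the choice: the four rust-brown drums with washers are clear, and the turquoise, black, wooden and green items are left out. Pocket centres agree between the two views to about 4 mm. Next I align the tool with the world axes and go to drum60.

```bash
python3 - <<'E'
from h import *
c=imaging.get_calibration('top');print(onplane(c,[341.9,172.6],55))
c=imaging.get_calibration('side')
im=cv2.imread('pics/side0.png');print(onplane(c,[386.5,258.5],55))
cv2.imwrite('pics/c24.png',cv2.resize(im[230:300,350:420],None,fx=8,fy=8))
E
python3 -m pendant '[{"yaw":0.142,"x":20,"y":-10},{"yaw":0.142,"x":41,"y":-13},{"x":41,"y":-29},{"x":41,"y":-29},{"x":41,"y":-29},{"x":41,"y":-29},{"x":41,"y":-29},{}]' 20
```

```text
[[ 679.87828498 -110.18457091]]
[[ 680.13700478 -113.96775282]]schema error: expected keys grip, x, y, z, yaw
```

View pics/c24.png

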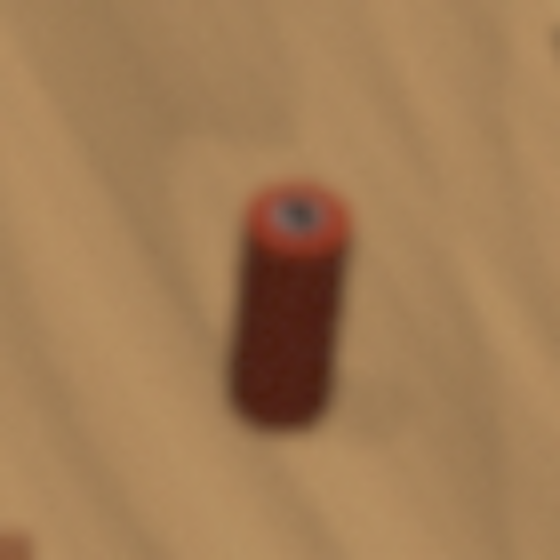

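Drum24 stands upright in the side view, with its washer at about (387,257). Every row needs all five keys.

```bash
python3 -m pendant '[{"grip":93,"x":20,"y":-10,"z":0,"yaw":0.142},{"grip":93,"x":41,"y":-13,"z":0,"yaw":0.142},{"grip":93,"x":41,"y":-29,"z":0,"yaw":0},{"grip":93,"x":41,"y":-29,"z":0,"yaw":0},{"grip":93,"x":41,"y":-29,"z":0,"yaw":0},{"grip":93,"x":41,"y":-29,"z":0,"yaw":0},{"grip":93,"x":41,"y":-29,"z":0,"yaw":0},{"grip":93,"x":0,"y":0,"z":0,"yaw":0}]' 20
python3 - <<'E'
from h import *
c=imaging.get_calibration('side');print(onplane(c,[387.2,256.8],55))
E
```

```text
t: 1.15
eef_pos: [430.9, -394.3, 218.2]
tool_rot: [1.0, 0.003, 0.0, -0.001]
wrist_force: [-1.2, 0.5, -0.9]
width: 93.3
[[ 683.10427356 -110.31466366]]
```

```bash
python3 -m pendant '[{"grip":93,"x":40,"y":-10,"z":30,"yaw":0},{"grip":93,"x":0,"y":0,"z":50,"yaw":0},{"grip":93,"x":0,"y":0,"z":30,"yaw":0},{"grip":93,"x":0,"y":0,"z":0,"yaw":0}]' 20
python3 - <<'E'
from h import *
cv2.imwrite('pics/w1.png',imaging.grab_frame('wrist'))
E
```

```text
t: 1.65
eef_pos: [466.0, -385.4, 105.1]
tool_rot: [1.0, 0.0, -0.003, -0.002]
wrist_force: [-0.3, 0.6, -0.6]
width: 92.9
```

View pics/w1.png

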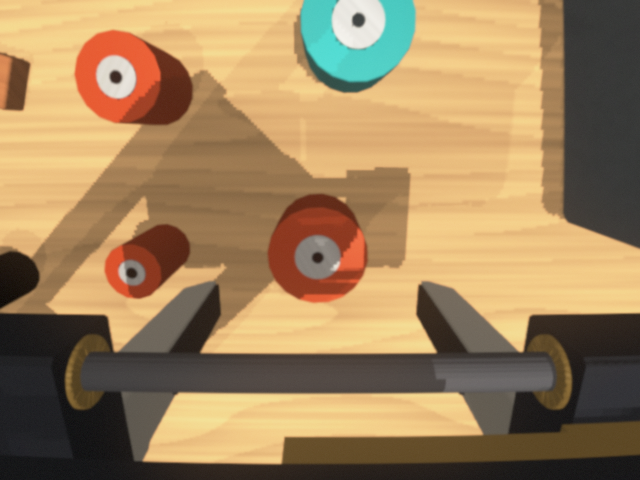

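Drum60's washer is at (317,257), centred between the fingers. Drum48 is at (115,77) and drum36 at (131,272).

Run:
```python
from h import *
c=imaging.get_calibration('wrist');print(onplane(c,[[317.5,257],[115.5,77],[131.5,272]],55))
```

```text
[[ 471.50816107 -386.11018476]
 [ 573.44968843 -276.98071571]
 [ 461.77203826 -272.03615628]]
```

```bash
python3 -m pendant '[{"grip":93,"x":5.5,"y":0,"z":25,"yaw":0},{"grip":93,"x":0,"y":0,"z":30,"yaw":0},{"grip":93,"x":0,"y":0,"z":25,"yaw":0},{"grip":75,"x":0,"y":0,"z":0,"yaw":0},{"grip":50,"x":0,"y":0,"z":0,"yaw":0},{"grip":50,"x":0,"y":0,"z":0,"yaw":0},{"grip":50,"x":0,"y":0,"z":0,"yaw":0},{"grip":50,"x":0,"y":0,"z":0,"yaw":0}]' 25
```

```text
t: 2.7
eef_pos: [474.9, -387.3, 30.3]
tool_rot: [1.0, 0.0, 0.001, 0.001]
wrist_force: [-0.8, 1.4, 5.5]
width: 59.2
```

```bash
python3 -m pendant '[{"grip":75,"x":0,"y":0,"z":0,"yaw":0},{"grip":75,"x":-2,"y":0,"z":6,"yaw":0},{"grip":75,"x":0,"y":0,"z":0,"yaw":0},{"grip":50,"x":0,"y":0,"z":0,"yaw":0},{"grip":50,"x":0,"y":0,"z":0,"yaw":0},{"grip":50,"x":0,"y":0,"z":0,"yaw":0},{"grip":50,"x":0,"y":0,"z":0,"yaw":0}]' 30
```

```text
t: 3.58
eef_pos: [472.1, -386.8, 22.6]
tool_rot: [1.0, 0.0, -0.0, 0.0]
wrist_force: [-0.5, -0.8, -0.2]
width: 59.5
```

```bash
python3 -m pendant '[{"grip":50,"x":0,"y":0,"z":-15,"yaw":0},{"grip":50,"x":0,"y":0,"z":-40,"yaw":0},{"grip":50,"x":0,"y":0,"z":-40,"yaw":0},{"grip":50,"x":0,"y":-25,"z":-5,"yaw":0},{"grip":50,"x":5,"y":-45,"z":0,"yaw":0},{"grip":50,"x":5,"y":-50,"z":0,"yaw":0},{"grip":50,"x":5,"y":-50,"z":0,"yaw":0},{"grip":50,"x":5,"y":-50,"z":0,"yaw":0}]' 40
python3 -m pendant '[{"grip":50,"x":5,"y":-50,"z":0,"yaw":0},{"grip":50,"x":5,"y":-50,"z":0,"yaw":0},{"grip":50,"x":5,"y":-50,"z":0,"yaw":0},{"grip":50,"x":5,"y":-50,"z":0,"yaw":0},{"grip":50,"x":5,"y":-50,"z":0,"yaw":0},{"grip":50,"x":5,"y":-50,"z":0,"yaw":0},{"grip":50,"x":5,"y":-50,"z":0,"yaw":0},{"grip":50,"x":0,"y":-50,"z":0,"yaw":0}]'
```

```text
t: 4.58
eef_pos: [492.1, -165.2, 123.8]
tool_rot: [1.0, 0.0, 0.001, 0.0]
wrist_force: [0.6, 0.2, -2.3]
width: 59.3
t: 5.58
eef_pos: [526.8, 235.1, 123.8]
tool_rot: [1.0, 0.0, 0.001, -0.0]
wrist_force: [0.2, 0.9, -2.5]
width: 59.2
```

```bash
python3 -m pendant '[{"grip":50,"x":1,"y":-45,"z":0,"yaw":0},{"grip":50,"x":0,"y":-30,"z":0,"yaw":0},{"grip":50,"x":0,"y":-11,"z":0,"yaw":0},{"grip":50,"x":0,"y":0,"z":0,"yaw":0},{"grip":50,"x":0,"y":0,"z":0,"yaw":0}]'
python3 - <<'E'
from h import *
for n in('top','side','wrist'):
  im=imaging.grab_frame(n);cv2.imwrite(f'pics/{n}2.png',im)
  if n=='wrist':
    c=imaging.get_calibration(n)
    for A,p,_ in blobs(masks(im)['yellow'],300): print(A,p,onplane(c,p,22.5))
t=cv2.imread('pics/top2.png')[150:370,40:260];s=cv2.imread('pics/side2.png')[60:240,170:350]
w=cv2.imread('pics/wrist2.png')
cv2.imwrite('pics/m2.png',np.hstack([cv2.resize(t,(400,400)),cv2.resize(s,(400,400))]))
E
```

```text
t: 6.2
eef_pos: [527.7, 318.2, 122.8]
tool_rot: [1.0, -0.0, 0.0, 0.0]
wrist_force: [0.4, -0.6, -2.8]
width: 59.5
```

View pics/m2.png

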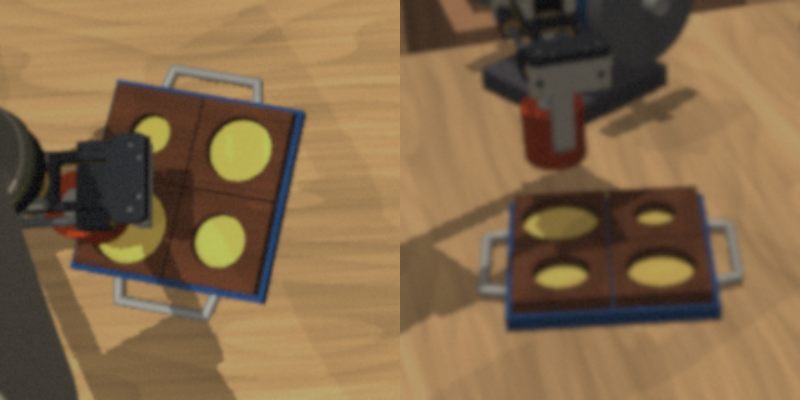

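View pics/wrist2.png

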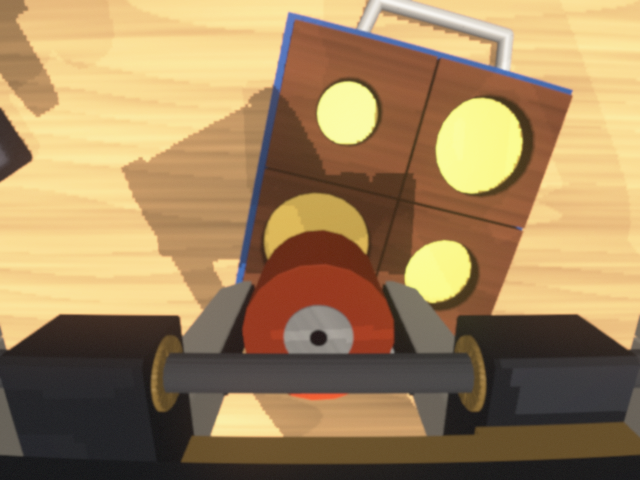

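The drum is held upright over the largest pocket, which shows at (317,235) in the wrist view, partly hidden. The other three pockets are at (348,112), (481,145) and (438,273).

Run:
```python
from h import *
c=imaging.get_calibration('wrist');im=cv2.imread('pics/wrist2.png')
h=cv2.cvtColor(im,cv2.COLOR_BGR2HSV);m=(h[...,0]>24)&(h[...,0]<35)&(h[...,1]>110)&(h[...,2]>110)
for A,p,_ in blobs(m,300): print(A,p,onplane(c,p,22.5))
print(h[112,348],h[145,481])
```

```text
1385 [494.50469314 141.60361011] [[599.15994088 197.90007209]]
1509 [448.53280318 268.74221339] [[507.67523038 221.78872243]]
[ 30  85 252] [ 30 107 251]
```

Run:
```python
from h import *
c=imaging.get_calibration('wrist');im=cv2.imread('pics/wrist2.png')
h=cv2.cvtColor(im,cv2.COLOR_BGR2HSV);m=(h[...,0]>26)&(h[...,0]<35)&(h[...,1]>65)&(h[...,2]>110)
m=cv2.morphologyEx(m.astype(np.uint8),cv2.MORPH_OPEN,np.ones((7,7)))
for A,p,_ in blobs(m,300): print(A,p,onplane(c,p,22.5))
```

```text
2938 [346.62423417 112.38835943] [[617.43346091 299.2519103 ]]
6253 [477.96657604 145.22389253] [[596.63143078 209.15603299]]
2972 [437.83580081 270.11944818] [[506.62946816 229.70225213]]
```

```bash
python3 -m pendant '[{"grip":50,"x":0.5,"y":-2,"z":25,"yaw":0},{"grip":50,"x":0,"y":0,"z":30,"yaw":0},{"grip":50,"x":0,"y":0,"z":17,"yaw":0},{"grip":50,"x":0,"y":0,"z":8,"yaw":0},{"grip":50,"x":0,"y":0,"z":0,"yaw":0},{"grip":50,"x":0,"y":0,"z":0,"yaw":0}]'
python3 - <<'E'
from h import *
cv2.imwrite('pics/w3.png',imaging.grab_frame('wrist'));cv2.imwrite('pics/s3.png',cv2.resize(imaging.grab_frame('side')[100:240,170:350],(720,560)))
E
```

```text
t: 7.1
eef_pos: [528.9, 321.7, 44.0]
tool_rot: [1.0, 0.0, 0.001, -0.0]
wrist_force: [0.4, 0.3, -1.4]
width: 59.4
```

View pics/w3.png

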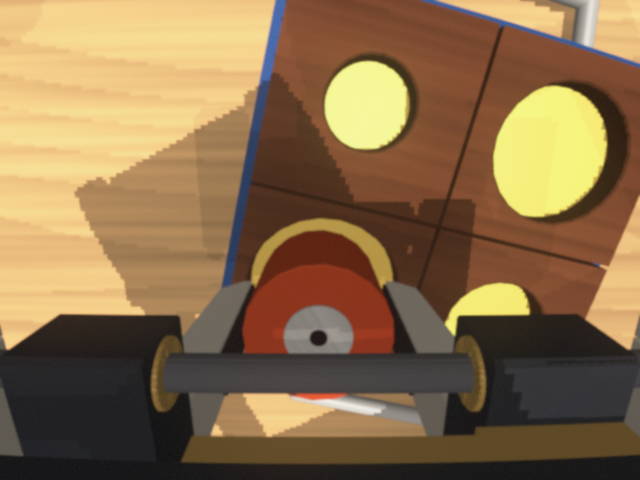

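View pics/s3.png

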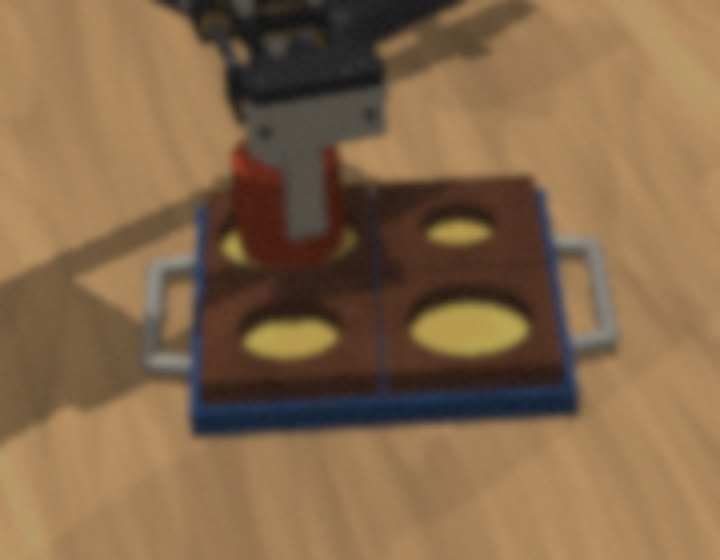

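The drum is centred over its pocket in the wrist view (the yellow crescent is even around x=320), so I lower it to contact.

```bash
python3 -m pendant '[{"grip":50,"x":0,"y":0,"z":3,"yaw":0},{"grip":50,"x":0,"y":0,"z":2,"yaw":0},{"grip":50,"x":0,"y":0,"z":0,"yaw":0},{"grip":50,"x":0,"y":0,"z":0,"yaw":0}]'
```

```text
t: 7.7
eef_pos: [528.0, 321.4, 37.6]
tool_rot: [1.0, 0.0, 0.0, -0.0]
wrist_force: [-0.6, 0.3, -0.6]
width: 59.5
```

```bash
python3 -m pendant '[{"grip":50,"x":0,"y":0,"z":1,"yaw":0},{"grip":50,"x":0,"y":0,"z":0,"yaw":0},{"grip":50,"x":0,"y":0,"z":0,"yaw":0}]'
python3 -m pendant '[{"grip":50,"x":0,"y":0,"z":1,"yaw":0},{"grip":50,"x":0,"y":0,"z":0,"yaw":0},{"grip":50,"x":0,"y":0,"z":0,"yaw":0}]'
```

```text
t: 8.07
eef_pos: [528.1, 321.4, 37.6]
tool_rot: [1.0, 0.0, 0.0, -0.0]
wrist_force: [-3.6, -2.6, 6.9]
width: 59.4
t: 8.45
eef_pos: [528.3, 321.5, 37.6]
tool_rot: [1.0, 0.0, 0.0, -0.0]
wrist_force: [-5.8, -4.5, 13.6]
width: 59.3
```

The drum is on the floor: 13.6 N at TCP 37.6, which is the grasp height of 22.6 plus 15. Release and rise.

```bash
python3 -m pendant '[{"grip":50,"x":0,"y":0,"z":-2,"yaw":0},{"grip":64,"x":0,"y":0,"z":0,"yaw":0},{"grip":72,"x":0,"y":0,"z":0,"yaw":0},{"grip":72,"x":0,"y":0,"z":0,"yaw":0},{"grip":72,"x":0,"y":0,"z":-25,"yaw":0},{"grip":72,"x":0,"y":0,"z":-45,"yaw":0},{"grip":85,"x":0,"y":0,"z":-40,"yaw":0},{"grip":93,"x":0,"y":20,"z":-10,"yaw":0}]'
python3 - <<'E'
from h import *
cv2.imwrite('pics/w4.png',imaging.grab_frame('wrist'))
E
```

```text
t: 9.45
eef_pos: [529.8, 302.6, 161.4]
tool_rot: [1.0, 0.001, 0.003, -0.001]
wrist_force: [0.5, -0.2, 0.7]
width: 87.5
```

View pics/w4.png

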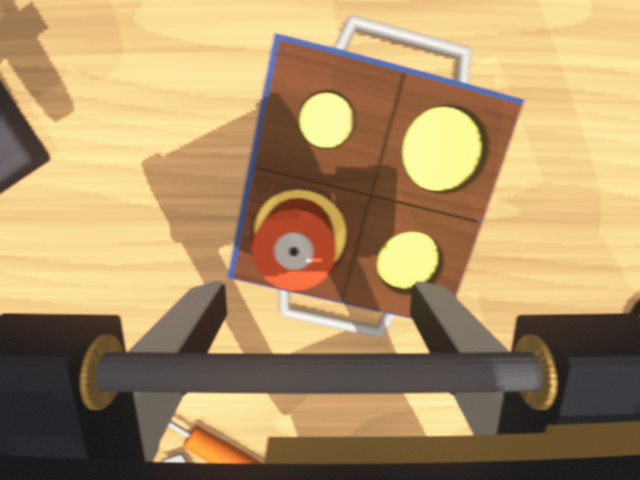

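Drum60 stands upright in its pocket (washer at (294,251), yellow ring around it). Next drum48 at (573,-277).

```bash
python3 -m pendant '[{"grip":93,"x":3,"y":40,"z":0,"yaw":0},{"grip":93,"x":4,"y":55,"z":0,"yaw":0},{"grip":93,"x":4,"y":55,"z":0,"yaw":0},{"grip":93,"x":4,"y":55,"z":0,"yaw":0},{"grip":93,"x":4,"y":55,"z":0,"yaw":0},{"grip":93,"x":4,"y":55,"z":0,"yaw":0},{"grip":93,"x":4,"y":55,"z":0,"yaw":0},{"grip":93,"x":4,"y":55,"z":0,"yaw":0}]' 25
python3 -m pendant '[{"grip":93,"x":4,"y":55,"z":10,"yaw":0},{"grip":93,"x":4,"y":55,"z":20,"yaw":0},{"grip":93,"x":4,"y":35,"z":20,"yaw":0},{"grip":93,"x":0,"y":7,"z":6,"yaw":0},{"grip":93,"x":0,"y":0,"z":0,"yaw":0},{"grip":93,"x":0,"y":0,"z":0,"yaw":0}]'
python3 - <<'E'
from h import *
im=imaging.grab_frame('wrist');cv2.imwrite('pics/w5.png',im);c=imaging.get_calibration('wrist')
for A,p,_ in blobs(masks(im)['washer'],150): print(A,p,onplane(c,p,55))
E
```

```text
t: 10.5
eef_pos: [557.9, -125.6, 155.5]
tool_rot: [1.0, 0.0, -0.001, -0.0]
wrist_force: [0.6, 0.4, -0.1]
width: 92.7
t: 11.25
eef_pos: [571.7, -274.5, 102.0]
tool_rot: [1.0, 0.001, 0.0, -0.0]
wrist_force: [-0.4, 0.4, -0.4]
width: 92.9
163 [13.63190184 73.44785276] [[ 680.81090558 -110.8476644 ]]
1525 [543.55737705 224.22098361] [[ 598.00225454 -405.47332795]]
718 [323.01810585 267.32869081] [[ 571.69829711 -277.39333765]]
275 [314.09090909 422.70181818] [[ 461.14032899 -271.96139899]]
```

View pics/w5.png

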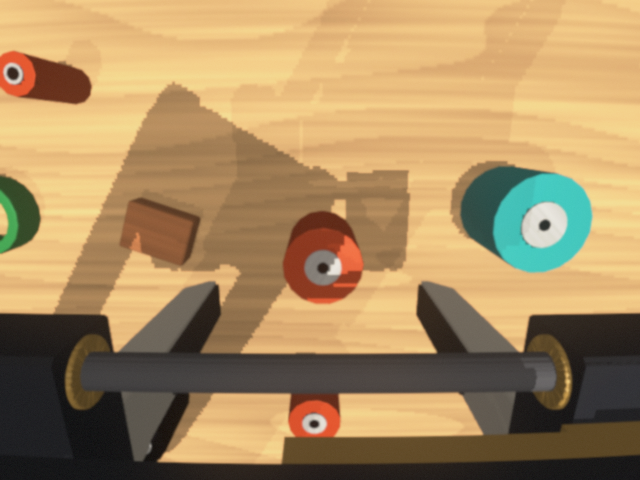

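Drum48's washer is at (323,267), so a 2.5 mm shift centres it. Turquoise stays clear at the right.

```bash
python3 -m pendant '[{"grip":93,"x":0.5,"y":2.5,"z":25,"yaw":0},{"grip":93,"x":0,"y":0,"z":30,"yaw":0},{"grip":93,"x":0,"y":0,"z":24,"yaw":0},{"grip":65,"x":0,"y":0,"z":0,"yaw":0},{"grip":40,"x":0,"y":0,"z":0,"yaw":0},{"grip":40,"x":0,"y":0,"z":0,"yaw":0},{"grip":40,"x":0,"y":0,"z":0,"yaw":0},{"grip":40,"x":0,"y":0,"z":0,"yaw":0}]' 30
```

```text
t: 12.3
eef_pos: [572.3, -278.3, 23.2]
tool_rot: [1.0, 0.0, 0.0, 0.0]
wrist_force: [0.4, -1.3, 5.8]
width: 47.5
```

```bash
python3 -m pendant '[{"grip":40,"x":0,"y":0,"z":-15,"yaw":0},{"grip":40,"x":0,"y":0,"z":-40,"yaw":0},{"grip":40,"x":0,"y":0,"z":-40,"yaw":0},{"grip":40,"x":0,"y":-25,"z":-5,"yaw":0},{"grip":40,"x":3,"y":-45,"z":0,"yaw":0},{"grip":40,"x":3,"y":-50,"z":0,"yaw":0},{"grip":40,"x":3,"y":-50,"z":0,"yaw":0},{"grip":40,"x":3,"y":-50,"z":0,"yaw":0}]' 40
python3 -m pendant '[{"grip":40,"x":3,"y":-50,"z":0,"yaw":0},{"grip":40,"x":3,"y":-50,"z":0,"yaw":0},{"grip":40,"x":3,"y":-50,"z":0,"yaw":0},{"grip":40,"x":3,"y":-50,"z":0,"yaw":0},{"grip":40,"x":1,"y":-40,"z":0,"yaw":0},{"grip":40,"x":0,"y":-26,"z":0,"yaw":0},{"grip":40,"x":0,"y":0,"z":0,"yaw":0},{"grip":40,"x":0,"y":0,"z":0,"yaw":0}]'
```

```text
t: 13.3
eef_pos: [582.7, -55.5, 121.8]
tool_rot: [1.0, 0.001, -0.001, -0.0]
wrist_force: [0.7, -0.9, -0.9]
width: 47.2
t: 14.3
eef_pos: [595.8, 207.6, 122.0]
tool_rot: [1.0, 0.001, -0.001, 0.0]
wrist_force: [-0.5, 0.3, -0.4]
width: 47.6
```

```bash
python3 -m pendant '[{"grip":40,"x":1,"y":0,"z":25,"yaw":0},{"grip":40,"x":0,"y":0,"z":30,"yaw":0},{"grip":40,"x":0,"y":0,"z":16,"yaw":0},{"grip":40,"x":0,"y":0,"z":6,"yaw":0},{"grip":40,"x":0,"y":0,"z":0,"yaw":0},{"grip":40,"x":0,"y":0,"z":0,"yaw":0}]'
python3 - <<'E'
from h import *
cv2.imwrite('pics/w6.png',imaging.grab_frame('wrist'))
E
```

```text
t: 15.05
eef_pos: [598.6, 208.1, 47.1]
tool_rot: [1.0, 0.0, 0.001, -0.0]
wrist_force: [-0.2, -0.1, -1.5]
width: 47.7
```

View pics/w6.png

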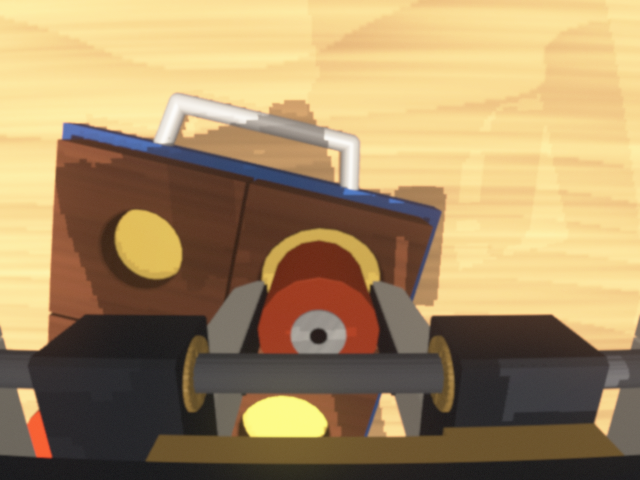

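Drum48 is centred over its pocket (crescent around x=320), so I lower it.

```bash
python3 -m pendant '[{"grip":40,"x":-1,"y":0,"z":4,"yaw":0},{"grip":40,"x":0,"y":0,"z":3,"yaw":0},{"grip":40,"x":0,"y":0,"z":1.5,"yaw":0},{"grip":40,"x":0,"y":0,"z":0,"yaw":0},{"grip":40,"x":0,"y":0,"z":0,"yaw":0}]'
python3 -m pendant '[{"grip":40,"x":0,"y":0,"z":1,"yaw":0},{"grip":40,"x":0,"y":0,"z":0,"yaw":0},{"grip":40,"x":0,"y":0,"z":0,"yaw":0}]'
```

```text
t: 15.72
eef_pos: [596.8, 208.0, 38.2]
tool_rot: [1.0, 0.001, 0.0, -0.0]
wrist_force: [-4.0, -1.4, 8.2]
width: 47.4
t: 16.1
eef_pos: [596.9, 208.1, 38.2]
tool_rot: [1.0, 0.001, 0.0, -0.0]
wrist_force: [-9.0, -2.3, 15.2]
width: 47.8
```

```bash
python3 -m pendant '[{"grip":40,"x":0,"y":0,"z":-2,"yaw":0},{"grip":52,"x":0,"y":0,"z":0,"yaw":0},{"grip":60,"x":0,"y":0,"z":0,"yaw":0},{"grip":60,"x":0,"y":0,"z":0,"yaw":0},{"grip":60,"x":0,"y":0,"z":-25,"yaw":0},{"grip":60,"x":0,"y":0,"z":-45,"yaw":0},{"grip":85,"x":-10,"y":20,"z":-40,"yaw":0},{"grip":93,"x":-15,"y":50,"z":-10,"yaw":0}]'
python3 -m pendant '[{"grip":93,"x":-15,"y":55,"z":0,"yaw":0},{"grip":93,"x":-15,"y":55,"z":0,"yaw":0},{"grip":93,"x":-15,"y":55,"z":0,"yaw":0},{"grip":93,"x":-15,"y":55,"z":0,"yaw":0},{"grip":93,"x":-15,"y":55,"z":0,"yaw":0},{"grip":93,"x":-15,"y":55,"z":10,"yaw":0},{"grip":93,"x":-15,"y":50,"z":20,"yaw":0},{"grip":93,"x":-5,"y":30,"z":25,"yaw":0}]' 25
python3 -m pendant '[{"grip":93,"x":0,"y":0,"z":0,"yaw":0},{"grip":93,"x":0,"y":0,"z":0,"yaw":0}]'
python3 - <<'E'
from h import *
im=imaging.grab_frame('wrist');cv2.imwrite('pics/w7.png',im);c=imaging.get_calibration('wrist')
for A,p,_ in blobs(masks(im)['washer'],150): print(A,p,onplane(c,p,55))
E
```

```text
t: 17.1
eef_pos: [573.7, 139.0, 162.2]
tool_rot: [1.0, 0.002, 0.003, -0.001]
wrist_force: [0.2, -1.0, 0.3]
width: 75.2
t: 18.1
eef_pos: [461.4, -275.0, 103.3]
tool_rot: [1.0, -0.001, 0.001, 0.001]
wrist_force: [1.2, 0.5, 0.4]
width: 92.9
t: 18.35
eef_pos: [462.2, -271.8, 103.5]
tool_rot: [1.0, 0.0, 0.0, -0.0]
wrist_force: [0.3, -0.4, -0.4]
width: 93.1
1810 [574.60662983  21.20220994] [[ 597.01416804 -405.44414244]]
300 [318.47666667 268.14333333] [[ 461.34414199 -271.8288403 ]]
405 [119.69876543 300.43209877] [[ 440.00222799 -149.27239934]]
```

View pics/w7.png

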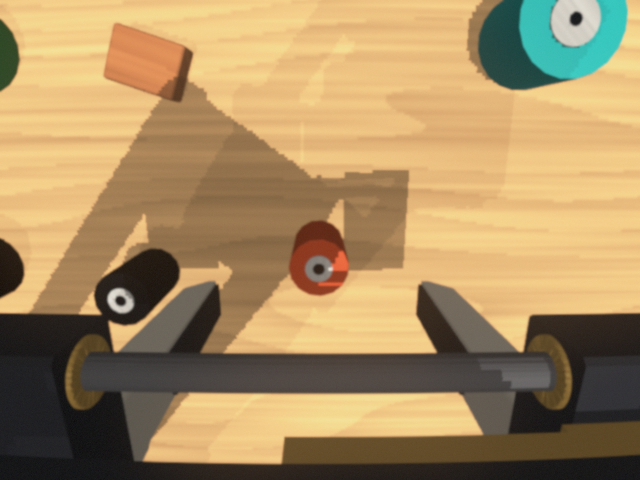

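Drum36's washer is at (318,268), centred. bare36 at (120,300) lies 40 mm outside the finger's back.

```bash
python3 -m pendant '[{"grip":93,"x":-0.5,"y":0,"z":26,"yaw":0},{"grip":80,"x":0,"y":0,"z":30,"yaw":0},{"grip":70,"x":0,"y":0,"z":24.5,"yaw":0},{"grip":55,"x":0,"y":0,"z":0,"yaw":0},{"grip":28,"x":0,"y":0,"z":0,"yaw":0},{"grip":28,"x":0,"y":0,"z":0,"yaw":0},{"grip":28,"x":0,"y":0,"z":0,"yaw":0},{"grip":28,"x":0,"y":0,"z":0,"yaw":0}]' 30
```

```text
t: 19.4
eef_pos: [462.2, -272.6, 23.7]
tool_rot: [1.0, 0.0, 0.001, 0.0]
wrist_force: [0.2, 1.7, 6.4]
width: 35.6
```

```bash
python3 -m pendant '[{"grip":28,"x":0,"y":0,"z":-15,"yaw":0},{"grip":28,"x":0,"y":0,"z":-40,"yaw":0},{"grip":28,"x":0,"y":0,"z":-40,"yaw":0},{"grip":28,"x":4,"y":-25,"z":-5,"yaw":0},{"grip":28,"x":4,"y":-45,"z":0,"yaw":0},{"grip":28,"x":4,"y":-50,"z":0,"yaw":0},{"grip":28,"x":4,"y":-50,"z":0,"yaw":0},{"grip":28,"x":4,"y":-50,"z":0,"yaw":0}]' 40
python3 -m pendant '[{"grip":28,"x":4,"y":-50,"z":0,"yaw":0},{"grip":28,"x":4,"y":-50,"z":0,"yaw":0},{"grip":28,"x":4,"y":-50,"z":0,"yaw":0},{"grip":28,"x":4,"y":-50,"z":0,"yaw":0},{"grip":28,"x":4,"y":-50,"z":0,"yaw":0},{"grip":28,"x":4,"y":-32,"z":0,"yaw":0},{"grip":28,"x":0,"y":0,"z":0,"yaw":0},{"grip":28,"x":0,"y":0,"z":0,"yaw":0}]'
```

```text
t: 20.4
eef_pos: [481.3, -50.8, 123.6]
tool_rot: [1.0, 0.0, 0.0, 0.0]
wrist_force: [-0.4, -0.6, -0.4]
width: 35.3
t: 21.4
eef_pos: [505.0, 229.2, 122.9]
tool_rot: [1.0, 0.001, -0.0, 0.0]
wrist_force: [0.1, 0.7, -1.0]
width: 35.5
```

```bash
python3 -m pendant '[{"grip":28,"x":0,"y":0,"z":25,"yaw":0},{"grip":28,"x":0,"y":0,"z":30,"yaw":0},{"grip":28,"x":0,"y":0,"z":15,"yaw":0},{"grip":28,"x":0,"y":0,"z":6,"yaw":0},{"grip":28,"x":0,"y":0,"z":0,"yaw":0},{"grip":28,"x":0,"y":0,"z":0,"yaw":0}]'
python3 - <<'E'
from h import *
cv2.imwrite('pics/w8.png',imaging.grab_frame('wrist'))
E
```

```text
t: 22.15
eef_pos: [506.0, 230.1, 47.9]
tool_rot: [1.0, 0.0, 0.001, -0.0]
wrist_force: [-0.2, 0.1, -1.5]
width: 35.6
```

View pics/w8.png

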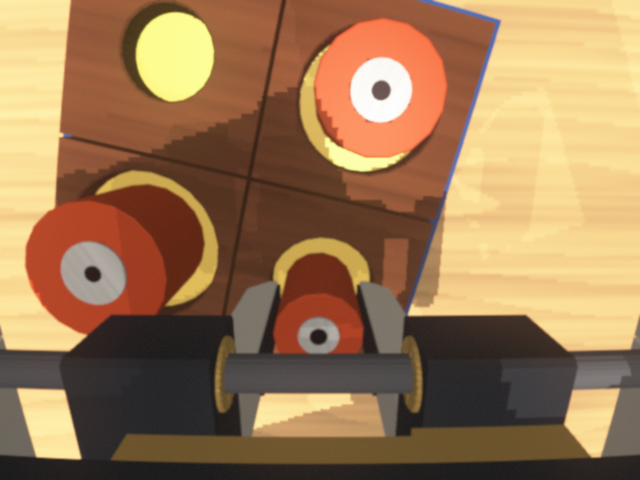

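Drum36 is centred over its pocket; drum60 and drum48 stand upright and level in theirs.

```bash
python3 -m pendant '[{"grip":28,"x":0,"y":0,"z":4,"yaw":0},{"grip":28,"x":0,"y":0,"z":3,"yaw":0},{"grip":28,"x":0,"y":0,"z":1.5,"yaw":0},{"grip":28,"x":0,"y":0,"z":0,"yaw":0},{"grip":28,"x":0,"y":0,"z":0,"yaw":0}]'
python3 -m pendant '[{"grip":28,"x":0,"y":0,"z":1,"yaw":0},{"grip":28,"x":0,"y":0,"z":0,"yaw":0},{"grip":28,"x":0,"y":0,"z":0,"yaw":0}]'
```

```text
t: 22.82
eef_pos: [505.1, 229.9, 38.7]
tool_rot: [1.0, 0.0, -0.0, 0.0]
wrist_force: [-2.4, -0.4, 5.5]
width: 35.4
t: 23.2
eef_pos: [505.4, 230.0, 38.7]
tool_rot: [1.0, 0.001, 0.0, -0.0]
wrist_force: [-6.0, -1.3, 13.4]
width: 35.6
```

```bash
python3 -m pendant '[{"grip":28,"x":0,"y":0,"z":-2,"yaw":0},{"grip":40,"x":0,"y":0,"z":0,"yaw":0},{"grip":48,"x":0,"y":0,"z":0,"yaw":0},{"grip":48,"x":0,"y":0,"z":0,"yaw":0},{"grip":48,"x":0,"y":0,"z":-25,"yaw":0},{"grip":48,"x":0,"y":0,"z":-45,"yaw":0},{"grip":60,"x":5,"y":20,"z":-40,"yaw":0},{"grip":70,"x":20,"y":40,"z":-10,"yaw":0}]'
python3 -m pendant '[{"grip":70,"x":25,"y":47,"z":0,"yaw":0},{"grip":70,"x":25,"y":47,"z":0,"yaw":0},{"grip":70,"x":25,"y":47,"z":0,"yaw":0},{"grip":70,"x":25,"y":47,"z":10,"yaw":0},{"grip":70,"x":25,"y":47,"z":20,"yaw":0},{"grip":70,"x":25,"y":46,"z":28,"yaw":0},{"grip":70,"x":0,"y":0,"z":0,"yaw":0},{"grip":70,"x":0,"y":0,"z":0,"yaw":0}]' 20
python3 - <<'E'
from h import *
im=imaging.grab_frame('wrist');cv2.imwrite('pics/w9.png',im);c=imaging.get_calibration('wrist')
for A,p,_ in blobs(masks(im)['washer'],80): print(A,p,onplane(c,p,55))
E
```

```text
t: 24.2
eef_pos: [531.8, 170.9, 163.0]
tool_rot: [1.0, 0.002, 0.003, -0.001]
wrist_force: [1.0, -0.1, 0.4]
width: 63.2
t: 25.2
eef_pos: [680.1, -110.8, 100.7]
tool_rot: [1.0, 0.0, -0.0, -0.0]
wrist_force: [1.2, -0.9, 0.9]
width: 70.1
4002 [552.81334333  48.25262369] [[ 800.72907644 -232.59007237]]
```

View pics/w9.png

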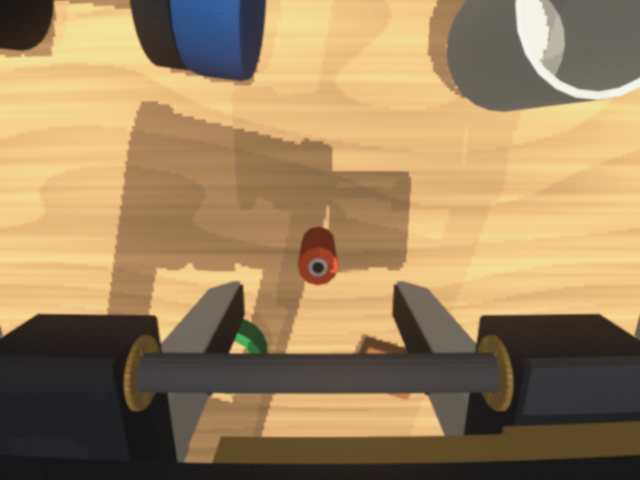

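Drum24's washer is at (318,267), centred between the jaws. The ring and block are well below, out of the fingers' way.

```bash
python3 -m pendant '[{"grip":70,"x":0,"y":0,"z":26,"yaw":0},{"grip":70,"x":0,"y":0,"z":30,"yaw":0},{"grip":60,"x":0,"y":0,"z":21.5,"yaw":0},{"grip":45,"x":0,"y":0,"z":0,"yaw":0},{"grip":17,"x":0,"y":0,"z":0,"yaw":0},{"grip":17,"x":0,"y":0,"z":0,"yaw":0},{"grip":17,"x":0,"y":0,"z":0,"yaw":0},{"grip":17,"x":0,"y":0,"z":0,"yaw":0}]' 25
```

```text
t: 26.25
eef_pos: [681.2, -111.3, 24.8]
tool_rot: [1.0, 0.0, 0.001, 0.0]
wrist_force: [-0.1, 0.5, 4.8]
width: 23.3
```

```bash
python3 -m pendant '[{"grip":17,"x":0,"y":0,"z":-15,"yaw":0},{"grip":17,"x":0,"y":0,"z":-40,"yaw":0},{"grip":17,"x":0,"y":0,"z":-40,"yaw":0},{"grip":17,"x":-4,"y":-25,"z":-5,"yaw":0},{"grip":17,"x":-7,"y":-45,"z":0,"yaw":0},{"grip":17,"x":-7,"y":-50,"z":0,"yaw":0},{"grip":17,"x":-7,"y":-50,"z":0,"yaw":0},{"grip":17,"x":-7,"y":-50,"z":0,"yaw":0}]' 35
python3 -m pendant '[{"grip":17,"x":-7,"y":-50,"z":0,"yaw":0},{"grip":17,"x":-7,"y":-50,"z":0,"yaw":0},{"grip":17,"x":-7,"y":-45,"z":0,"yaw":0},{"grip":17,"x":-7,"y":-30,"z":0,"yaw":0},{"grip":17,"x":-2.5,"y":-15,"z":0,"yaw":0},{"grip":17,"x":0,"y":0,"z":0,"yaw":0},{"grip":17,"x":0,"y":0,"z":0,"yaw":0}]'
python3 -m pendant '[{"grip":17,"x":0,"y":0,"z":25,"yaw":0},{"grip":17,"x":0,"y":0,"z":30,"yaw":0},{"grip":17,"x":0,"y":0,"z":15,"yaw":0},{"grip":17,"x":0,"y":0,"z":6,"yaw":0},{"grip":17,"x":0,"y":0,"z":0,"yaw":0},{"grip":17,"x":0,"y":0,"z":0,"yaw":0}]'
python3 - <<'E'
from h import *
cv2.imwrite('pics/w10.png',imaging.grab_frame('wrist'))
E
```

```text
t: 27.25
eef_pos: [646.7, 111.4, 122.8]
tool_rot: [1.0, 0.001, -0.001, -0.0]
wrist_force: [0.6, 0.5, -0.4]
width: 23.7
t: 28.12
eef_pos: [617.7, 297.7, 123.4]
tool_rot: [1.0, -0.0, -0.0, 0.0]
wrist_force: [-0.3, -0.6, -0.7]
width: 23.3
t: 28.88
eef_pos: [618.5, 299.2, 49.2]
tool_rot: [1.0, 0.0, 0.001, -0.0]
wrist_force: [-0.8, 0.2, -0.0]
width: 23.3
```

View pics/w10.png

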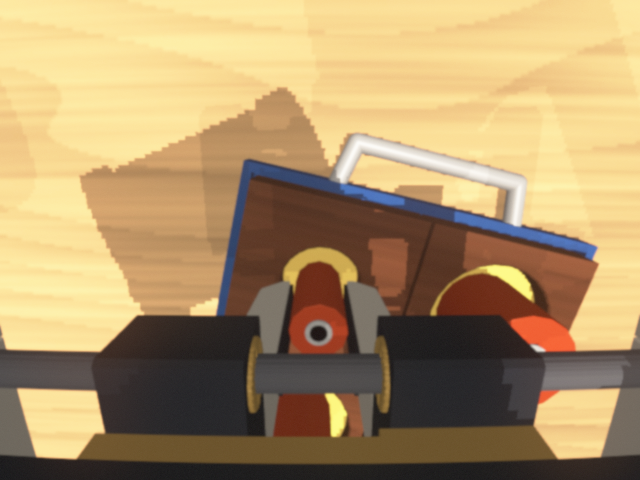

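Drum24 is centred over its pocket; I lower it.

```bash
python3 -m pendant '[{"grip":17,"x":0,"y":0,"z":4,"yaw":0},{"grip":17,"x":0,"y":0,"z":3,"yaw":0},{"grip":17,"x":0,"y":0,"z":1.5,"yaw":0},{"grip":17,"x":0,"y":0,"z":0,"yaw":0},{"grip":17,"x":0,"y":0,"z":0,"yaw":0}]'
python3 -m pendant '[{"grip":17,"x":0,"y":0,"z":1,"yaw":0},{"grip":17,"x":0,"y":0,"z":0,"yaw":0},{"grip":17,"x":0,"y":0,"z":0,"yaw":0}]'
```

```text
t: 29.55
eef_pos: [617.6, 299.0, 39.8]
tool_rot: [1.0, 0.0, 0.0, -0.0]
wrist_force: [-1.9, -1.2, 5.9]
width: 23.3
t: 29.92
eef_pos: [617.8, 299.1, 39.8]
tool_rot: [1.0, 0.0, 0.0, -0.0]
wrist_force: [-4.9, -2.0, 9.9]
width: 23.5
```

```bash
python3 -m pendant '[{"grip":17,"x":0,"y":0,"z":-1.5,"yaw":0},{"grip":28,"x":0,"y":0,"z":0,"yaw":0},{"grip":36,"x":0,"y":0,"z":0,"yaw":0},{"grip":36,"x":0,"y":0,"z":0,"yaw":0},{"grip":36,"x":0,"y":0,"z":-20,"yaw":0},{"grip":36,"x":0,"y":0,"z":-45,"yaw":0},{"grip":50,"x":0,"y":0,"z":-45,"yaw":0},{"grip":60,"x":-10,"y":30,"z":-30,"yaw":0}]'
python3 -m pendant '[{"grip":60,"x":-15,"y":50,"z":0,"yaw":0},{"grip":60,"x":-15,"y":50,"z":0,"yaw":0},{"grip":60,"x":-15,"y":50,"z":0,"yaw":0},{"grip":60,"x":-15,"y":50,"z":0,"yaw":0},{"grip":60,"x":-15,"y":50,"z":0,"yaw":0},{"grip":60,"x":-15,"y":50,"z":0,"yaw":0},{"grip":60,"x":-10,"y":30,"z":0,"yaw":0},{"grip":60,"x":0,"y":0,"z":0,"yaw":0}]'
python3 - <<'E'
from h import *
a=imaging.grab_frame('top');b=imaging.grab_frame('side')
cv2.imwrite('pics/tf.png',a);cv2.imwrite('pics/mf.png',np.hstack([cv2.resize(a[160:340,50:230],(400,400)),cv2.resize(b[110:240,190:340],(400,347))[:,:]] if 0 else [cv2.resize(a[170:350,50:230],(400,400)),cv2.resize(b[80:240,190:350],(400,400))]))
E
```

```text
t: 30.92
eef_pos: [608.8, 270.5, 184.6]
tool_rot: [1.0, 0.001, 0.003, -0.001]
wrist_force: [0.2, -0.7, 0.7]
width: 51.6
t: 31.92
eef_pos: [507.8, -63.2, 181.4]
tool_rot: [1.0, -0.001, 0.001, 0.0]
wrist_force: [-0.3, 0.7, 0.3]
width: 60.0
```

View pics/tf.png

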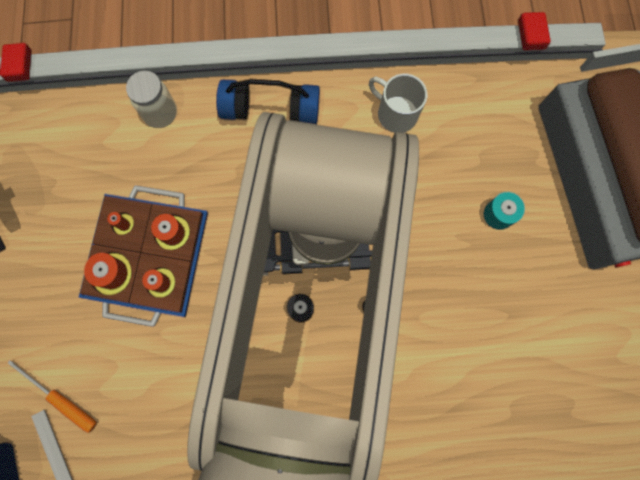

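View pics/mf.png

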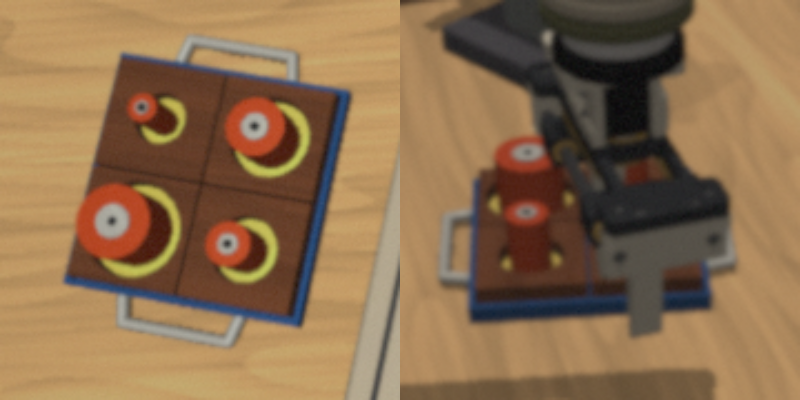

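All four brown drums stand in their pockets in the top view: (100,270), (165,227), (152,281) and (115,219). bare48 is unmoved at (300,307). One numeric check, then hand in.

Run:
```python
from h import *
from cell import close_job, telemetry
c=imaging.get_calibration('top');im=cv2.imread('pics/tf.png')
for A,p,_ in blobs(masks(im)['washer'],8):
    if 80<p[0]<190 and 200<p[1]<300: print(A,p.round(1),onplane(c,p,70).round(1))
s=telemetry.observe();print(s['t'],s['wrist_force'])
close_job()
```

```text
77 [164.2 226.4] [[596.1 208.9]]
141 [100. 269.] [[527.1 322.6]]
34 [152.1 279.1] [[504.3 230.6]]
32.025 [ 0.37764928  1.08810439 -0.8741087 ]
the job is handed in; nothing more can be done
```

All four sleeved drums are standing in the pockets made for their size, and the job is handed in at 32 s. I placed them one at a time, largest first: drum60, drum48, drum36, drum24.

- **Seating:** each drum was pressed lightly onto its pocket floor (10–15 N) before release. Contact came 15 mm above the grasp height every time, which is the floor height.
- **Position:** washer centres in the last top picture lie within about 3 mm of the pocket centres for drum60, drum48 and drum36. The colour mask missed drum24's small washer, so I checked that one by eye only: it is upright inside its pocket.
- **Last side view:** the gripper hid the drum24 and drum48 pockets; drum60 and drum36 looked upright.
- **Left alone:** bare48 and the turquoise drum show at their starting pixels in the last picture. bare36 was mostly hidden by the arm there, but it was at its original spot when I grasped drum36 and no move came near it afterwards.

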